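Lock the stock box and turn its sign

ROBOT

A 6-joint arm with a two-finger parallel gripper is mounted at the origin on the work surface. World frame = base frame: x ahead of the robot, y to its left, z up, the work surface at z = 0. Lengths are in mm, angles in rad, forces in N, time in s.
With the tool pointing down it reaches from about 300 to 775 mm from the base axis. Payload 14.6 kg.
Tool frame: the origin (TCP) lies midway between the tips of the shut fingers; the grasp point (between the pads) lies 19 mm behind it; y points along the fingers, z is the direction in which the jaws open and shut, and the axes are right-handed (so a half turn about y gives the same grasp; the last joint's range is limited). The gripper opens to 94 mm and grips with 3 to 60 N. Pads are 16 mm wide; open, the fingers measure 119 mm over their backs; the gripper's body (75 mm by 177 mm) begins 78 mm behind the grasp point.
Start: joints at [-0.067, 0.3, 1.521, -0, 1.321, -0.067], TCP at [549.99, -0.002, 205.446] pointing down, gripper open.
Joint ranges: [-3.03, 3.03], [-0.79, 2.21], [0.23, 2.52], [-1.04, 4.18], [0, 3.07], [-2.55, 2.55]. Speed limits (rad/s): [2.22, 2.22, 2.57, 3.14, 3.14, 3.14].

INTERFACE

Orientations are given as [roll, pitch, yaw] about the fixed x, y, z axes, in that order (R = Rz(yaw) Ry(pitch) Rx(roll)).
In Python, from cell import manip gives the robot as it stands.
- The arm moves only by the tool play_rows, never from a script. Its argument "series" is a list of rows, each a list of 3 entries, a list of its own where there are three numbers: the shift along the tool's x, y, z in m, then the turn about the tool's y in rad, then the closure, from 0 (fully open) to 1 (shut). In form: [[[dx, dy, dz], twist, grip], ...]. A call has 1 to 20 rows; each row is the pose to reach, as a shift and turn from the pose measured when the call began, along the tool's axes at that moment; what a row does not reach only later rows make up. A row lasts 1/10 s, in which the tool goes at most 50 mm and 8.59 degrees, less where a joint would pass 70% of its speed; a pose out of reach is approached as far as the arm can. A call with a gripper value outside its range is refused whole. The fingers move at their own pace and stop on an object; "squeeze" is the grip in N (left out, the last holds). Time passes only in rows, so rows that repeat a pose let the fingers close. It gives the time, the measured TCP pose, the force and the opening at its end, in the units of the state.
- manip.read_state(): the state, without advancing time (a new reading comes with each control period).
- manip.camera(name): name is "scene" or "side" or "wrist"; returns the picture (400x640x3 uint8, red, green, blue); there is no depth.
- manip.camera_params(name): a dict with "K" (3x3 intrinsics, pixels), "rvec" (rotation vector, rad) and "tvec" (3), from world to camera coordinates, as OpenCV has them. Camera axes: x right, y down, z forward; pixel columns grow to the right and rows downward; lengths in mm; the calibration is good to about 2 mm. A picture is of the moment at which its call begins: read the wrist's pose just before it. camera_params takes no time and is no camera call; for the wrist camera it gives the pose at the moment of the call.
- manip.sign_off(): hands the job in, once; it reports no verdict.
The state is a dict: "clock": time; "joints": joint angles; "qd": joint speeds; "effort": joint torques, N m; "eef_pos": TCP position; "eef_rot": TCP orientation; "wrist_force": force on the tool from outside, world axes, zero at the start; "moment": the same for the moment, N m; "finger_gap": finger opening in mm.
Only numpy, scipy, OpenCV 4.12 (cv2) and the standard library are available. Lean on these libraries where they do the work, as an engineer would, in place of code of your own. Each camera call takes 0.05 s, during which the arm holds its last target. There are 200 camera calls.

TASK

Close the issue point for the day: lift the stock box's bolt over its bump, slide it fully home through the keeper and let it down. Then turn the leaning sign half a turn, either way, so that the face with the raised bar looks squarely towards the aisle (away from the robot), and leave it still. Do not disturb the other things on the table.

Things in the scene. Friction and masses are not known exactly. Their poses are not given: they have to be found in the camera images.
- stockbox: Grey steel stock box, fixed, 206 mm (x) by 320 mm (y), lid top 100 mm above the table; two-leaf closed lid and a steel bolt along y on top, over x = 0. Origin on the table, z up; the box reaches from y = -130 to +190 mm and x = +-103 mm. Two guide bridges at y = 40 and 80 mm and the keeper bridge beyond the lid's seam at y = 135 mm: each 12 mm along y, 36 mm wide, 59 mm high over the lid.
- bump (a point): Detent bump fixed on the lid under the bolt: this point is the middle of its top. 30 mm (x) by 12 mm (y) by 9 mm high. The bolt's lug, 10 mm long along y, hangs under the bar 30 mm ahead (+y) of the grip and meets the bump: there the bolt must be lifted 9 mm or more (12 to 16 mm is right).
- bolt_grip (a point): Point in the bolt's upright grip, a steel block 16 mm (x) by 22 mm (y) which stands 25 to 81 mm above the lid near the tail of the 182 mm bar (the bar reaches 171 mm ahead of it, to +y). The point is on the grip's centre line, 18 mm below its top, 163 mm above the table with the bolt down. Axes as the stock box's. The bolt weighs 0.25 to 0.4 kg.
- bolt_travel (a joint): Travel of the bolt along the box's +y, in m: 0 fully drawn, 0.080 fully home through the keeper (end stop). With the bolt down the bump blocks it at 0.020; from 0.042 on the lug is past the bump and the bolt can be let down. About 1.5 N of friction.
- bolt_lift (a joint): Lift of the bolt straight up, in m: 0 down (it rests there), at most 0.020 (stop). No spring: its weight lowers it.
- signstand: Fixed stand of the sign: dark steel foot 170 (x) by 120 by 20 mm, origin on the table under its centre, +x towards the aisle (away from the robot). A pivot stem leans 35 degrees from vertical towards the foot's -x (the robot's side): the axis runs through (50, 0, 20) mm along (-0.574, 0, 0.819).
- sign_grip (a point): Point on the pivot axis in the white sign plate, 18 mm below the middle of its top edge, a good place to pinch it. Plate: 10 mm thick (x), 130 mm wide (y), 105 mm high (z). The frame turns with the plate: z up along the leaning axis, +x out of the face with the raised disc (48 mm), -x out of the face with the raised bar (100 x 24 mm). Both are 3 mm proud, over 30 mm below this point.
- sign_turn (a joint): Turn of the sign about its leaning axis, in rad, positive counter-clockwise seen from its top end: 0 = disc face squarely to the aisle, +pi or -pi = bar face squarely to the aisle. Turns either way to stops at +-3.49; friction of 0.05 N m holds it where it is left; balanced.
- lid_carton: small white carton 60 x 50 x 35 mm with a pink band, on the small leaf of the stock box's lid, a bystander; origin under its centre
- flat_carton: white carton 140 x 70 x 30 mm lying near the sign stand, a bystander; origin under its centre
- tall_carton: white carton 50 x 70 x 100 mm standing behind the stock box, a bystander; origin under its centre
- syrup_bottle: amber glass bottle, 54 mm in diameter, 125 mm tall, standing near the sign stand, a bystander; origin under its centre
- pill_jar: white jar, 64 mm in diameter, 80 mm tall, on the robot's side of the table, a bystander; origin under its centre
- tape_roll: roll of tape, 96 mm in diameter, 25 mm high, lying beside the sign stand, a bystander; origin under its centre
- pad_carton: white carton 120 x 80 x 40 mm lying on the robot's side, a bystander; origin under its centre
Things that resemble listed ones, but are neither listed nor needed, are in the scene too. Leave any blue look-alike of the signstand alone.

How it is judged (in metres and radians):
On the way, in this order (a step that is already met when the one before it is completed fails the run):
1. the bolt is home through the keeper and let down (value of joint bolt_travel above 0.073 m and value of joint bolt_lift below 0.003 m), for 0.2 s.
2. then the sign shows its bar face squarely to the aisle ((value of joint sign_turn above 2.94 rad or value of joint sign_turn below -2.94 rad) and value of joint sign_turn between -3.34 and 3.34 rad), for 0.2 s.
At the end, for the whole second after the job is handed in: The bolt is home (travel over 73 of 80 mm) and down (lift under 3 mm), and the sign stands still with its bar face to the aisle (half a turn from square, within 0.2 rad, either way round) (all of step 1 and all of step 2 and velocity of joint sign_turn between -0.05 and 0.05 rad/s); the robot touches nothing.
It fails at once if a bystander is shifted by more than 40 mm or tipped over (distance of any of lid_carton, flat_carton, tall_carton, syrup_bottle, pill_jar, tape_roll, pad_carton from where it was at the start of the episode above 0.04 m or angle between any of lid_carton, flat_carton, tall_carton, syrup_bottle, pill_jar, tape_roll, pad_carton's own z axis and vertical above 0.6 rad).
It also fails if it takes over 50 s, if anything falls off the work surface, if the arm or the gripper's body presses on something with over 40 N, if the wrist force passes 120 N, or if a joint passes its speed limit or range.

## Working session

There is one attempt and no reset: what is moved stays moved. The work goes in short steps, Python scripts to look and compute and a tool call to move; the robot and the scene stay as the last step left them, time stands still between calls to the robot, and variables do not carry over. Pictures are saved under pics/ and viewed, about 8 in all and at most 12, crops included, and the job is handed in when it is done.

Besides the shell and the picture viewer there is one more tool, called by a JSON object that holds its "method" and its "body", one argument or row to a line. play_rows: Moves the arm, as the interface text tells. Its arguments: {"type":"object","properties":{"series":{"type":"array","items":{"type":"array"}},"squeeze":{"type":"number"}},"required":["series"]}

```bash
mkdir -p pics; ls; python3 - <<'E'
from cell import manip
import cv2
for n in ("scene","side"):
    im=manip.camera(n); cv2.imwrite(f"pics/{n}0.png",im[:,:,::-1]); p=manip.camera_params(n); print(n,p)
print(manip.read_state())
E
```

```text
pics
scene {'K': array([[461.66770162,   0.        , 321.36042502],
       [  0.        , 461.66770162, 202.81653042],
       [  0.        ,   0.        ,   1.        ]]), 'rvec': array([ 1.47088352,  1.93492637, -0.94964798]), 'tvec': array([ 110.1168938 , -224.56229483, 1637.88275695])}
side {'K': array([[439.64011955,   0.        , 324.28664109],
       [  0.        , 439.64011955, 202.29627848],
       [  0.        ,   0.        ,   1.        ]]), 'rvec': array([ 2.16931471, -0.28521177,  0.17625642]), 'tvec': array([-520.88492773,  192.43651532, 1192.13517454])}
{'clock': 0.1, 'joints': array([-6.66092715e-02,  3.00395001e-01,  1.52152629e+00,  1.98602549e-05,
        1.32070841e+00, -6.65885987e-02]), 'qd': array([ 0.00073156, -0.00173218, -0.00096984,  0.00012852,  0.00051933,
        0.00128062]), 'effort': array([ 1.84928511e-03, -5.32644153e+01, -3.53284299e+01,  7.10431044e-02,
        2.34944851e-02, -7.30603051e-05]), 'eef_pos': array([5.49759181e+02, 1.32510286e-02, 2.04951251e+02]), 'eef_rot': array([-1.57182980e+00,  8.81991897e-05, -1.57082197e+00]), 'wrist_force': array([-0.44865768,  0.3362254 , -0.00919591]), 'moment': array([0.00402072, 0.01611618, 0.00392749]), 'finger_gap': 93.8833588475249}
```

View pics/scene0.png

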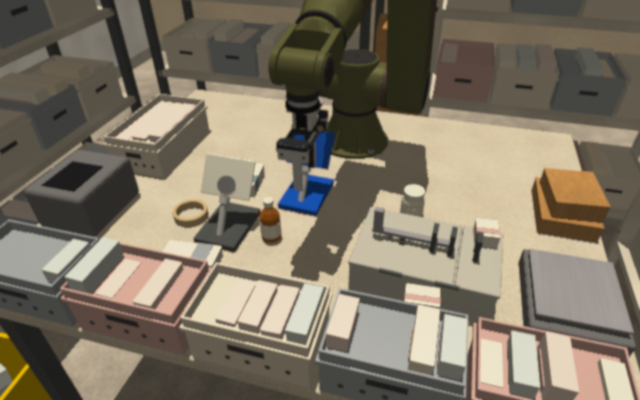

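View pics/side0.png

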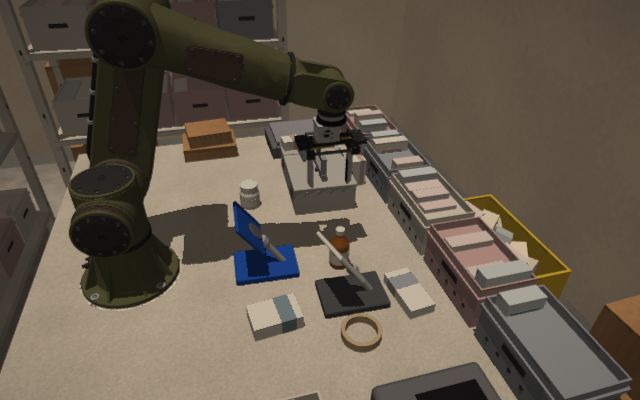

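The scene view, seen from the aisle, has the stock box at (430,260) with the bolt grip at (380,215). The real sign is white on a dark foot at (228,225), and the blue look-alike is at (310,190), so I'll leave that alone. Next I'll take close crops.

```bash
python3 - <<'E'
import cv2,numpy as np
s=cv2.imread("pics/scene0.png"); d=cv2.imread("pics/side0.png")
def c(im,x,y,w,h,f): return cv2.resize(im[y:y+h,x:x+w],None,fx=f,fy=f,interpolation=cv2.INTER_CUBIC)
cv2.imwrite("pics/a.png",np.vstack([c(s,345,185,160,60,5),c(s,345,245,160,60,5)]))
a=c(s,185,145,100,110,4); b=c(d,280,120,100,110,4); e=c(d,305,220,100,110,4)
cv2.imwrite("pics/b.png",np.hstack([a,e]))
E
```

```text
(no output)
```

View pics/a.png

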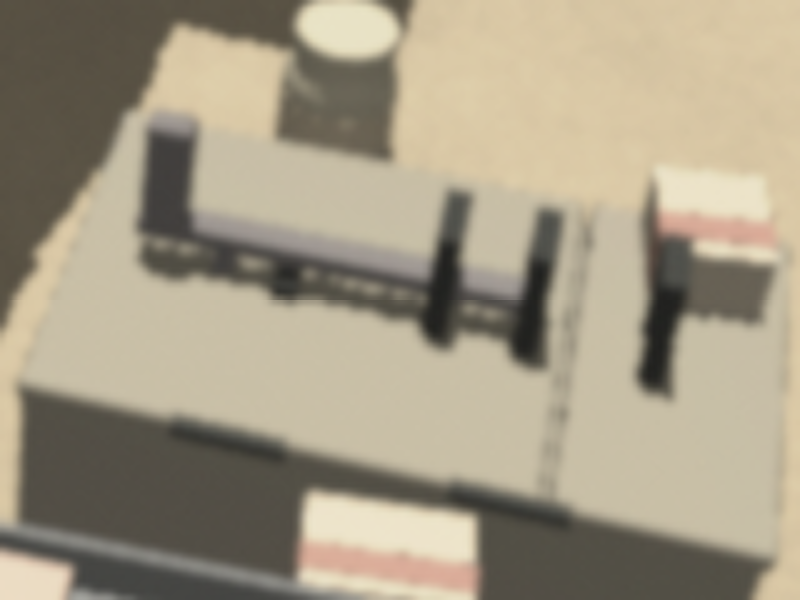

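View pics/b.png

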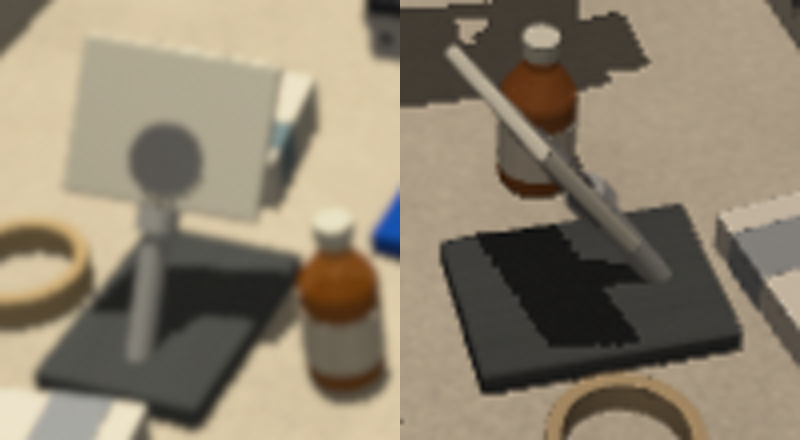

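The close crop confirms the choice: the white sign on the dark foot shows its disc to the aisle, with the bottle at its +y side and the tape on the −y side. The tool can only yawed and stays vertical, so I'll push the sign round rather than pinch it. Now I'll fit the poses.

```bash
cat > h.py <<'E'
import numpy as np,cv2
from scipy.optimize import least_squares
from cell import manip
CP={n:manip.camera_params(n) for n in("scene","side")}
def proj(n,P):
    p=CP[n] if isinstance(n,str) else n
    return cv2.projectPoints(np.float64(P).reshape(-1,1,3),p["rvec"],p["tvec"],p["K"],None)[0].reshape(-1,2)
def plane(n,uv,z):
    p=CP[n] if isinstance(n,str) else n
    R=cv2.Rodrigues(p["rvec"])[0]; c=-R.T@p["tvec"]
    d=R.T@np.linalg.inv(p["K"])@np.array([uv[0],uv[1],1.]); return c+d*(z-c[2])/d[2]
def rz(a): return np.array([[np.cos(a),-np.sin(a),0],[np.sin(a),np.cos(a),0],[0,0,1]])
def world(q,P): return np.atleast_2d(P)@rz(q[2]).T+[q[0],q[1],0]
def fit(obs,q0):
    f=lambda q:np.concatenate([(proj(n,world(q,P))[0]-uv) for n,P,uv in obs])
    r=least_squares(f,q0,x_scale=[100,100,1]); return r.x,r.fun.round(1)
E
python3 - <<'E'
from h import *
box=[("scene",(103,-130,100),(349.4,262)),("scene",(103,190,100),(499.4,296.6)),("scene",(-103,-130,100),(371,207.4)),("scene",(0,135,159),(480,237.4))]
q,r=fit(box,[500,300,0]); print("box",q,r)
g=plane("scene",(379.4,209.8),181); print("grip",g,"in box",(rz(-q[2])@(g-[q[0],q[1],0])))
s=[("scene",(85,-60,20),(195,239.5)),("scene",(85,60,20),(233.8,250)),("scene",(-85,60,20),(260.5,209.5)),("scene",(-85,-60,20),(222.5,202)),
("side",(-85,60,20),(315,281.3)),("side",(85,60,20),(375.8,271.5)),("side",(85,-60,20),(390.5,305)),("side",(-85,-60,20),(326.3,315))]
t,r=fit(s,[500,-200,0]); print("sign",t,r)
# plate: corners in scene: TL(87,38) TR(282,72) BR(255,220) BL(65,188) crop; top edge in side (452,46)
f=lambda v:np.concatenate([(proj("scene",world(t,np.array([50,0,20])+(v[0]+dz)*np.array([-.574,0,.819])+dy*(np.cos(v[1])*np.array([0,1,0])-np.sin(v[1])*np.array([.819,0,.574])))) [0]-np.array(uv)) for dz,dy,uv in [(18,-65,(206.8,154.5)),(18,65,(255.5,163)),(-87,65,(248.8,200)),(-87,-65,(201.3,192))]])
o=least_squares(f,[160,0]); print("L,theta",o.x,o.fun.round(1))
print("grip pt",world(t,np.array([50,0,20])+o.x[0]*np.array([-.574,0,.819])))
for n,uv,z in [("bottlebase",(271,240),0),("tape",(190,210),12),("bottle top",(268,200),125),("jar",(414.5,190.5),80)]:
    w=plane("scene",uv,z); print(n,w.round(), "in sign",(rz(-t[2])@(w-[t[0],t[1],0])).round())
w=plane("side",(340,231),125); print("bottle side",w,(rz(-t[2])@(w-[t[0],t[1],0])).round())
print("flat", plane("scene",(195,252),30),plane("side",(408,288),30)," bluetop",plane("scene",(325,145),150),plane("side",(243,210),150))
p=manip.camera_params("wrist"); print(p, cv2.Rodrigues(p["rvec"])[0].T@-p["tvec"])
E
```

```text
box [ 5.95636563e+02  2.77477935e+02 -4.80103156e-02] [-1.  -0.1  0.5  0.2 -0.5 -0.6  0.8 -0.1]
grip [593.76557914 188.55708872 181.        ] in box [  2.39865047 -88.90817703 181.        ]
sign [ 5.53047547e+02 -2.25451167e+02 -3.24438259e-02] [-3.6 -2.  -0.7 -3.2 -0.6 -2.3 -0.9 -2.5  0.2 -2.6  0.3 -2.6  1.4 -3.4
 -0.2 -1.7]
L,theta [1.84534142e+02 1.53851035e-01] [-0.5 -1.2 -1.2 -1.4 -0.8  1.4 -1.   0.8]
grip pt [[ 497.15437883 -223.63714188  171.13346202]]
bottlebase [570. -93.   0.] in sign [ 13. 133.   0.]
tape [ 525. -354.   12.] in sign [ -24. -129.   12.]
bottle top [559. -96. 125.] in sign [  1. 130. 125.]
jar [359. 251.  80.] in sign [-209.  470.   80.]
bottle side [ 550.42728205 -110.74620082  125.        ] [ -6. 115. 125.]
flat [ 691.63858735 -246.57139283   30.        ] [ 689.48349963 -263.89002049   30.        ]  bluetop [304.07367775 -17.35119617 150.        ] [312.78687574  10.09149929 150.        ]
{'K': array([[276.33608343,   0.        , 315.28496364],
       [  0.        , 276.33608343, 200.36075359],
       [  0.        ,   0.        ,   1.        ]]), 'rvec': array([-2.85042687e+00, -8.45660483e-04,  2.05728147e-03]), 'tvec': array([-549.45884847,  -30.018081  ,  393.83556346])} [550.00484103  84.50853983 385.05265086]
```

{"method": "play_rows", "body": {
  "series": [
    [[-0.03,0,0.01],0.01,0],
    [[-0.07,0,0.02],0.03,0],
    [[-0.11,0,0.03],0.048,0],
    [[-0.15,0,0.04],0.048,0],
    [[-0.188,0,0.044],0.048,0],
    [[-0.188,0,0.044],0.048,0],
    [[-0.188,0,0.044],0.048,0]
  ]
}}

```text
clock: 0.8
eef_pos: [593.5, 188.4, 204.3]
eef_rot: [-1.573, -0.0, -1.617]
wrist_force: [-0.4, 0.9, 0.1]
finger_gap: 93.9
```

```bash
python3 - <<'E'
from h import *
p=manip.camera_params("wrist"); im=manip.camera("wrist"); cv2.imwrite("pics/w1.png",im[:,:,::-1]); np.save("w1.npy",p,allow_pickle=True)
s=manip.read_state(); print(s["eef_pos"],s["eef_rot"],s["clock"])
print(proj(p,[[594,188.5,181]]))
E
```

```text
[593.59054927 187.52339182 204.52666035] [-1.57256738e+00 -4.10402935e-04 -1.61872265e+00] 0.85
[[316.03459678 228.6278625 ]]
```

View pics/w1.png

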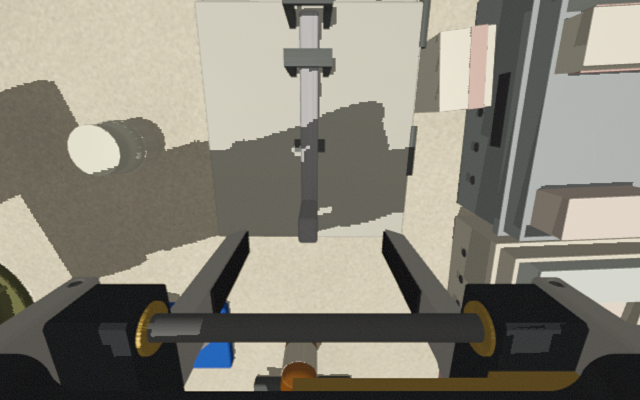

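The wrist view shows the grip's top face at about (308,232), with the bump beside the bar at (308,145). I had predicted (316,229).

```bash
python3 - <<'E'
from h import *
p=np.load("w1.npy",allow_pickle=True).item()
print(plane(p,(308.5,232),181)); 
a=plane(p,(307,205),125);b=plane(p,(310,20),125);d=b-a;print("yaw",np.arctan2(-d[0],d[1]))
a=plane(p,(217,237),100);b=plane(p,(197,2),100);c=plane(p,(403,237),100);e=plane(p,(424,2),100)
print(a,c,np.arctan2(-(b-a)[0],(b-a)[1]),np.arctan2(-(e-c)[0],(e-c)[1]))
E
```

```text
[587.8798311  185.88403069 181.        ]
yaw -0.07036519722362251
[481.22044173 149.81969231 100.        ] [689.13402262 140.42331688 100.        ] -0.07033783988693412 -0.037188013408255054
```

{"method": "play_rows", "body": {
  "series": [
    [[0.0015,0,-0.0055],0,0],
    [[0.0015,0.02,-0.0055],0,0],
    [[0.0015,0.04,-0.0055],0,0],
    [[0.0015,0.058,-0.0055],0,0],
    [[0.0015,0.058,-0.0055],0,0.5],
    [[0.0015,0.058,-0.0055],0,1],
    [[0.0015,0.058,-0.0055],0,1],
    [[0.0015,0.058,-0.0055],0,1],
    [[0.0015,0.058,-0.0055],0,1],
    [[0.0015,0.058,-0.0055],0,1],
    [[0.0015,0.058,-0.0055],0,1],
    [[0.0015,0.058,-0.0055],0,1]
  ],
  "squeeze": 30
}}

```text
clock: 2.05
eef_pos: [587.9, 186.3, 146.6]
eef_rot: [-1.573, -0.0, -1.619]
wrist_force: [0.2, -0.0, -0.3]
finger_gap: 33.3
```

{"method": "play_rows", "body": {
  "series": [
    [[0,0,0],0,1],
    [[0,0,0],0,1],
    [[0,0,0],0,1],
    [[0,0,0],0,1],
    [[0,0,0],0,1],
    [[0,0,0],0,1]
  ]
}}

```text
clock: 2.65
eef_pos: [587.8, 186.3, 146.5]
eef_rot: [-1.573, -0.001, -1.619]
wrist_force: [-2.3, -0.9, 1.0]
finger_gap: 15.5
```

{"method": "play_rows", "body": {
  "series": [
    [[0,-0.005,0],0,1],
    [[0,-0.01,0],0,1],
    [[0,-0.014,0],0,1],
    [[0,-0.014,0],0,1]
  ]
}}

```text
clock: 3.05
eef_pos: [587.8, 186.3, 161.1]
eef_rot: [-1.573, -0.001, -1.618]
wrist_force: [-2.6, 0.7, -3.1]
finger_gap: 15.9
```

{"method": "play_rows", "body": {
  "series": [
    [[-0.008,0,0],0,1],
    [[-0.016,0,0],0,1],
    [[-0.024,0,0],0,1],
    [[-0.032,0,0],0,1],
    [[-0.04,0,0],0,1],
    [[-0.048,0,0],0,1],
    [[-0.056,0,0],0,1],
    [[-0.06,0,0],0,1],
    [[-0.06,0,0],0,1]
  ]
}}

```text
clock: 3.95
eef_pos: [590.7, 247.0, 161.1]
eef_rot: [-1.572, 0.0, -1.618]
wrist_force: [-1.2, 0.9, -2.4]
finger_gap: 15.5
```

{"method": "play_rows", "body": {
  "series": [
    [[-0.008,0,0],0,1],
    [[-0.015,0,0],0,1],
    [[-0.019,0,0],0,1],
    [[-0.022,0,0],0,1],
    [[-0.022,0,0],0,1]
  ]
}}

```text
clock: 4.45
eef_pos: [591.8, 268.3, 160.8]
eef_rot: [-1.573, -0.002, -1.618]
wrist_force: [-3.3, -7.4, -2.7]
finger_gap: 15.6
```

{"method": "play_rows", "body": {
  "series": [
    [[-0.0,0.005,0],0,1],
    [[0,0.01,0],0,1],
    [[0,0.0145,0],0,1],
    [[0,0.0145,0],0,1],
    [[0,0.0145,0],0,0.6],
    [[0,0.0145,0],0,0.6],
    [[0,0.0145,0],0,0.6],
    [[0,0.0145,0],0,0.6],
    [[0,0.0145,0],0,0.6],
    [[0,0.0145,0],0,0.6],
    [[0,0,0],0,0.6],
    [[0,-0.03,0],0,0.6],
    [[0,-0.07,0],0,0.6]
  ]
}}

```text
clock: 5.75
eef_pos: [591.3, 268.3, 231.4]
eef_rot: [-1.575, -0.003, -1.618]
wrist_force: [0.3, -0.1, 0.5]
finger_gap: 37.8
```

```bash
python3 - <<'E'
from h import *
s=manip.read_state(); print(s["eef_pos"],s["clock"])
im=manip.camera("scene")[:,:,::-1]; cv2.imwrite("pics/s2.png",im)
im2=manip.camera("side")[:,:,::-1]
A=cv2.resize(im[185:265,345:505],None,fx=5,fy=5,interpolation=cv2.INTER_CUBIC)[:,:]
B=cv2.resize(im2[215:315,290:450],None,fx=2.5,fy=2.5); C=cv2.resize(im[140:240,170:330],None,fx=2.5,fy=2.5)
cv2.imwrite("pics/c.png",np.vstack([cv2.resize(A,(640,320)),np.hstack([C,B])[:,:800][:, :640] if 0 else cv2.resize(np.hstack([C,B]),(640,200))]))
E
```

```text
[591.34472196 268.26955058 231.43133272] 5.75
```

View pics/c.png

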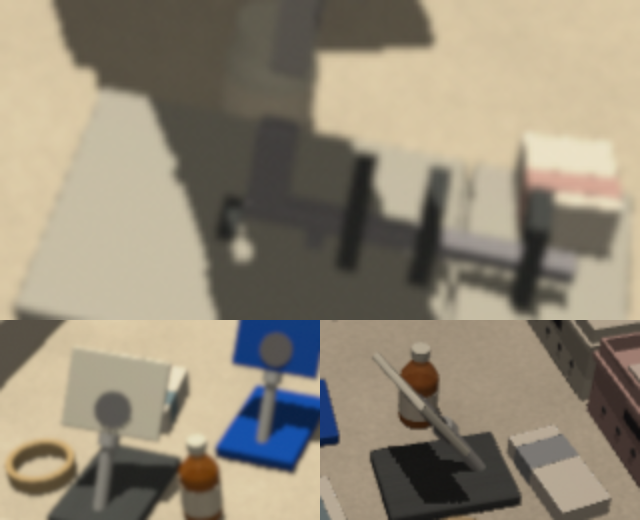

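The picture shows the bar through the keeper and lying low, so the bolt is home and down. Next I'll move above the sign for a close look.

{"method": "play_rows", "body": {
  "series": [
    [[0,-0.04,0],0,1],
    [[0.04,-0.07,-0.005],0,1],
    [[0.08,-0.07,-0.01],0,1],
    [[0.12,-0.07,-0.013],0,1],
    [[0.16,-0.07,-0.017],0,1],
    [[0.2,-0.07,-0.02],-0.02,1],
    [[0.24,-0.07,-0.025],-0.04,1],
    [[0.28,-0.07,-0.028],-0.04,1],
    [[0.32,-0.07,-0.032],-0.04,1],
    [[0.36,-0.07,-0.035],-0.04,1],
    [[0.4,-0.07,-0.04],-0.04,1],
    [[0.44,-0.07,-0.045],-0.04,1],
    [[0.48,-0.07,-0.048],-0.04,1],
    [[0.52,-0.07,-0.05],-0.04,1],
    [[0.56,-0.07,-0.055],-0.04,1],
    [[0.6,-0.07,-0.058],-0.04,1],
    [[0.6,-0.07,-0.058],-0.04,1],
    [[0.6,-0.07,-0.058],-0.04,1]
  ]
}}

```text
clock: 7.65
eef_pos: [506.4, -327.9, 306.5]
eef_rot: [-1.564, 0.002, -1.579]
wrist_force: [-0.3, 1.6, 0.4]
finger_gap: 0.2
```

```bash
python3 - <<'E'
from h import *
p=manip.camera_params("wrist"); im=manip.camera("wrist"); cv2.imwrite("pics/w2.png",im[:,:,::-1]); np.save("w2.npy",p,allow_pickle=True)
s=manip.read_state(); print(s["eef_pos"],s["eef_rot"],s["clock"],s["joints"])
t=[553,-225.4,-.032]; print(proj(p,world(t,[(85,-60,20),(85,60,20),(-85,60,20),(-85,-60,20)])).round())
E
```

```text
[ 506.68970339 -327.1222592   306.67432193] [-1.56373355  0.00195397 -1.57819494] 7.7 [-0.63658209  0.36911186  1.19861737  0.0057361   1.56930294 -0.62917206]
[[392. 145.]
 [400.  66.]
 [289.  63.]
 [290. 143.]]
```

View pics/w2.png

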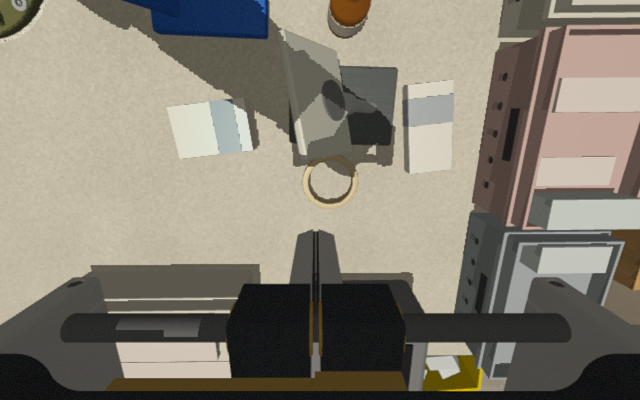

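The wrist view shows the foot's corners at (397,68), (393,146) and (289,143), within about 3 px of the prediction. The plate's top edge runs from about (286,30) to (301,155), the bottle is at (350,15) and the tape at (330,180).

```bash
cat >> h.py <<'E'
T=[551,-224.5,-.03]; A=np.array([-.574,0,.819]); N0=np.array([.819,0,.574]); Y=np.array([0,1.,0]); L=184.5
def pl(th,s,r,n):  # plate point: s along axis from grip, r along plate y, n along disc normal
    return world(T,np.array([50,0,20])+(L+s)*A+r*(np.cos(th)*Y-np.sin(th)*N0)+n*(np.cos(th)*N0+np.sin(th)*Y))[0]
E
python3 - <<'E'
from h import *
p=np.load("w2.npy",allow_pickle=True).item(); p2=p
a=plane(p,(286,30),186);b=plane(p,(301,155),186);print(a,b)
C=[(18,-65),(18,65),(-87,65),(-87,-65)]
obs=[("scene",[(206.8,154.5),(255.5,163),(248.8,200),(201.3,192)]),(p,[(301,155),(286,30),None,(344,152)])]
def f(v):
    global T,L
    import h; h.T=[v[2],v[3],v[4]]; h.L=v[0]
    return np.concatenate([proj(n,h.pl(v[1],s,r,0))[0]-uv for n,uvs in obs for (s,r),uv in zip(C,uvs) if uv]+[[(v[4]+.03)*100,(v[2]-551)/2,(v[3]+224.5)/2]])
o=least_squares(f,[184,0,551,-224,-.03],x_scale=[10,.1,10,10,.1]);print(o.x,o.fun.round(1))
th=o.x[1]
for t in (th,.5,1,1.57): print(t,h.pl(t,0,45,5) if 0 else pl(t,0,45,5).round(),pl(t,-10,50,5).round())
E
```

```text
[ 480.43918972 -162.55390361  186.        ] [ 492.07218793 -281.90284658  186.        ]
[ 1.79083569e+02  1.56735200e-01  5.47985731e+02 -2.24209125e+02
 -3.72327231e-02] [ 0.6 -0.1 -0.2 -0.2  0.1  2.4  0.1  1.7 -1.1  4.3 -0.7 -2.7  2.4 -0.4
 -0.7 -1.5  0.1]
0.15673520030781588 [ 495. -177.  165.] [ 500. -172.  157.]
0.5 [ 483. -180.  157.] [ 487. -176.  147.]
1 [ 468. -193.  146.] [ 470. -190.  136.]
1.57 [ 459. -216.  141.] [ 460. -216.  130.]
```

```bash
sed -i 's/^T=.*; A=/T=[548.5,-224.2,-.037]; A=/; s/L=184.5/L=180.5/' h.py; cat >> h.py <<'E'
def path(ths,s,r,dz):
    out=[]
    sg=np.sign(r)
    for t in ths:
        n=(pl(t,0,0,1)-pl(t,0,0,0))*sg; h=n[:2]/np.linalg.norm(n[:2])
        P=pl(t,s,r,5*sg); out.append((round(t,2),(P+[12.5*h[0],8*h[1],dz]).round(1)))
    return out
def rows(pth):
    from scipy.spatial.transform import Rotation as Ro
    st=manip.read_state(); R=Ro.from_euler("xyz",st["eef_rot"]).as_matrix()
    for t,P in pth: print(t,P,(R.T@(P-st["eef_pos"])/1000).round(3).tolist())
E
python3 - <<'E'
from h import *
rows([(0,np.array([545,-175,306])),(0,np.array([545,-175,160]))]+path(np.arange(.1,1.85,.15),-3,45,-5))
print(path([1.57,1.75,2,2.5,3,3.14],0,-45,-5))
E
```

```text
0 [ 545 -175  306] [-0.152, 0.001, 0.037]
0 [ 545 -175  160] [-0.152, 0.147, 0.036]
0.1 [ 511.2 -176.4  160.6] [-0.15, 0.146, 0.002]
0.25 [ 505.2 -175.2  156.8] [-0.152, 0.15, -0.004]
0.4 [ 499.  -175.1  153. ] [-0.152, 0.154, -0.01]
0.55 [ 492.7 -176.2  149.3] [-0.151, 0.158, -0.016]
0.7 [ 486.5 -178.4  145.9] [-0.148, 0.161, -0.022]
0.85 [ 480.6 -181.6  142.9] [-0.145, 0.164, -0.028]
1.0 [ 475.1 -185.8  140.2] [-0.141, 0.167, -0.034]
1.15 [ 470.3 -190.8  138. ] [-0.136, 0.169, -0.039]
1.3 [ 466.1 -196.4  136.3] [-0.13, 0.17, -0.043]
1.45 [ 462.7 -202.6  135.1] [-0.124, 0.171, -0.046]
1.6 [ 460.  -209.2  134.5] [-0.117, 0.172, -0.049]
1.75 [ 458.2 -216.1  134.4] [-0.11, 0.172, -0.051]
[(1.57, array([ 531.1, -236.6,  188.7])), (1.75, array([ 533.4, -228.4,  188.8])), (2, array([ 534.6, -216.9,  187.5])), (2.5, array([ 530.4, -195.7,  180.6])), (3, array([ 518. , -180.4,  169.3])), (3.14, array([ 513.2, -177.7,  165.7]))]
```

{"method": "play_rows", "body": {
  "series": [
    [[-0.05,0,0.015],0,1],
    [[-0.1,0,0.03],0,1],
    [[-0.152,0,0.037],0,1],
    [[-0.152,0.03,0.037],0,1],
    [[-0.152,0.08,0.037],0,1],
    [[-0.152,0.12,0.037],0,1],
    [[-0.152,0.147,0.036],0,1],
    [[-0.152,0.147,0.036],0,1]
  ]
}}

```text
clock: 8.5
eef_pos: [543.5, -173.2, 157.3]
eef_rot: [-1.569, 0.004, -1.576]
wrist_force: [-0.0, 0.3, -0.1]
finger_gap: 0.6
```

```bash
python3 - <<'E'
from h import *
print(manip.read_state()["eef_pos"],manip.read_state()["wrist_force"])
rows(path(np.arange(.1,1.85,.15),-3,45,-5))
E
```

```text
[ 543.5194861  -173.19655379  157.34741104] [-0.00686332  0.34704623 -0.07773177]
0.1 [ 511.2 -176.4  160.6] [0.003, -0.003, -0.032]
0.25 [ 505.2 -175.2  156.8] [0.002, 0.0, -0.038]
0.4 [ 499.  -175.1  153. ] [0.002, 0.004, -0.045]
0.55 [ 492.7 -176.2  149.3] [0.003, 0.008, -0.051]
0.7 [ 486.5 -178.4  145.9] [0.006, 0.011, -0.057]
0.85 [ 480.6 -181.6  142.9] [0.009, 0.014, -0.063]
1.0 [ 475.1 -185.8  140.2] [0.013, 0.017, -0.068]
1.15 [ 470.3 -190.8  138. ] [0.018, 0.019, -0.073]
1.3 [ 466.1 -196.4  136.3] [0.024, 0.021, -0.077]
1.45 [ 462.7 -202.6  135.1] [0.03, 0.022, -0.081]
1.6 [ 460.  -209.2  134.5] [0.037, 0.023, -0.083]
1.75 [ 458.2 -216.1  134.4] [0.043, 0.023, -0.085]
```

{"method": "play_rows", "body": {
  "series": [
    [[0.002,-0.002,-0.016],0,1],
    [[0.003,-0.003,-0.026],0,1],
    [[0.003,-0.003,-0.032],0,1],
    [[0.002,0,-0.038],0,1],
    [[0.002,0.002,-0.041],0,1],
    [[0.002,0.004,-0.045],0,1],
    [[0.003,0.006,-0.048],0,1],
    [[0.003,0.008,-0.051],0,1],
    [[0.006,0.011,-0.057],0,1],
    [[0.009,0.014,-0.063],0,1],
    [[0.013,0.017,-0.068],0,1]
  ]
}}

```text
clock: 9.6
eef_pos: [474.9, -186.0, 139.8]
eef_rot: [-1.569, 0.004, -1.576]
wrist_force: [1.0, 0.4, 0.5]
finger_gap: 0.6
```

```bash
python3 - <<'E'
from h import *
print(manip.read_state()["eef_pos"],manip.read_state()["wrist_force"])
rows(path(np.arange(1.0,1.95,.15),-3,45,-5))
im=manip.camera("scene")[140:240,170:330,::-1];im2=manip.camera("side")[200:310,280:430,::-1]
cv2.imwrite("pics/d.png",np.hstack([cv2.resize(im,(400,250)),cv2.resize(im2,(400,293))[:250]]))
E
```

```text
[ 474.85126363 -185.96251426  139.82765069] [0.98788984 0.42099736 0.53467412]
1.0 [ 475.1 -185.8  140.2] [-0.0, -0.0, 0.0]
1.15 [ 470.3 -190.8  138. ] [0.005, 0.002, -0.005]
1.3 [ 466.1 -196.4  136.3] [0.011, 0.003, -0.009]
1.45 [ 462.7 -202.6  135.1] [0.017, 0.005, -0.012]
1.6 [ 460.  -209.2  134.5] [0.023, 0.005, -0.015]
1.75 [ 458.2 -216.1  134.4] [0.03, 0.005, -0.016]
1.9 [ 457.2 -223.   135. ] [0.037, 0.005, -0.017]
```

View pics/d.png

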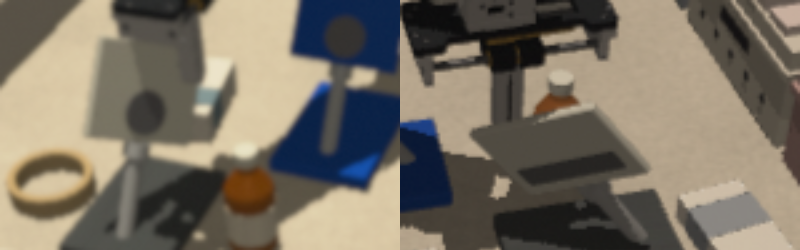

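The sign is turning under about 1 N, and the side view now shows the bar on the −y side. I'll go on to past 90°, then retract.

{"method": "play_rows", "body": {
  "series": [
    [[0.005,0.002,-0.005],0,1],
    [[0.011,0.003,-0.009],0,1],
    [[0.017,0.005,-0.012],0,1],
    [[0.023,0.005,-0.015],0,1],
    [[0.03,0.005,-0.016],0,1],
    [[0.035,0.005,-0.017],0,1],
    [[0.035,0.005,-0.017],0,1],
    [[0.02,0.005,-0.02],0,1],
    [[0.01,0.005,-0.02],0,1],
    [[0.0,0.0,-0.02],0,1],
    [[-0.01,-0.04,-0.02],0,1],
    [[-0.01,-0.09,-0.02],0,1],
    [[-0.01,-0.14,-0.02],0,1],
    [[-0.01,-0.14,-0.02],0,1]
  ]
}}

```text
clock: 11.1
eef_pos: [456.2, -176.4, 286.7]
eef_rot: [-1.56, -0.0, -1.576]
wrist_force: [1.0, -0.0, -1.9]
finger_gap: 0.6
```

```bash
python3 - <<'E'
from h import *
s=manip.read_state();print(s["eef_pos"],s["wrist_force"])
im=manip.camera("scene")[140:240,170:330,::-1];im2=manip.camera("side")[200:310,280:430,::-1]
cv2.imwrite("pics/e.png",np.hstack([cv2.resize(im,(400,250)),cv2.resize(im2,(400,293))[:250]]))
rows([(0,np.array([533,-265,280])),(0,np.array([533,-265,186])),]+path(np.arange(1.57,3.2,.15),0,-45,-5))
E
```

```text
[ 456.1677178  -176.43132257  286.7357072 ] [ 1.03769777 -0.01420408 -1.91944082]
0 [ 533 -265  280] [0.089, 0.001, 0.079]
0 [ 533 -265  186] [0.089, 0.095, 0.078]
1.57 [ 531.1 -236.6  188.7] [0.06, 0.092, 0.076]
1.72 [ 533.1 -229.8  188.8] [0.054, 0.092, 0.078]
1.87 [ 534.3 -222.9  188.4] [0.047, 0.092, 0.08]
2.02 [ 534.6 -216.   187.3] [0.04, 0.094, 0.08]
2.17 [ 534.1 -209.3  185.8] [0.033, 0.095, 0.079]
2.32 [ 532.9 -202.9  183.7] [0.027, 0.097, 0.078]
2.47 [ 530.9 -196.9  181.1] [0.021, 0.1, 0.076]
2.62 [ 528.1 -191.4  178.2] [0.015, 0.103, 0.073]
2.77 [ 524.7 -186.5  174.9] [0.01, 0.106, 0.07]
2.92 [ 520.5 -182.3  171.3] [0.006, 0.11, 0.065]
3.07 [ 515.7 -179.   167.5] [0.003, 0.113, 0.061]
```

View pics/e.png

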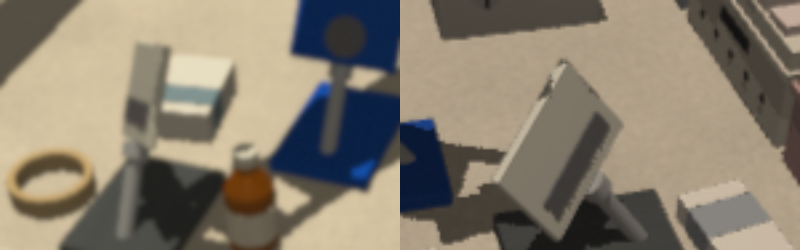

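The sign is past 90°, with the bar face just visible from the aisle. For phase 2 I'll come down on the −y side and push the bar face.

{"method": "play_rows", "body": {
  "series": [
    [[0.03,0,0.03],0,1],
    [[0.06,0,0.06],0,1],
    [[0.089,0,0.079],0,1],
    [[0.089,0,0.079],0,1],
    [[0.089,0.04,0.079],0,1],
    [[0.089,0.08,0.078],0,1],
    [[0.089,0.098,0.078],0,1],
    [[0.075,0.098,0.078],0,1],
    [[0.06,0.098,0.078],0,1],
    [[0.054,0.098,0.078],0,1],
    [[0.047,0.098,0.08],0,1],
    [[0.04,0.098,0.08],0,1],
    [[0.033,0.098,0.079],0,1],
    [[0.027,0.1,0.078],0,1],
    [[0.021,0.101,0.076],0,1],
    [[0.015,0.104,0.073],0,1],
    [[0.015,0.104,0.073],0,1]
  ]
}}

```text
clock: 12.9
eef_pos: [527.5, -190.3, 176.5]
eef_rot: [-1.568, 0.004, -1.576]
wrist_force: [0.3, -0.4, -0.2]
finger_gap: 0.2
```

```bash
python3 - <<'E'
from h import *
s=manip.read_state();print(s["eef_pos"],s["wrist_force"])
im=manip.camera("scene")[140:240,170:330,::-1];im2=manip.camera("side")[200:310,280:430,::-1]
cv2.imwrite("pics/f.png",np.hstack([cv2.resize(im,(400,250)),cv2.resize(im2,(400,293))[:250]]))
rows(path(np.arange(2.6,3.21,.1),0,-45,-5))
E
```

```text
[ 527.54547402 -190.28285573  176.53800662] [ 0.31059775 -0.36760407 -0.15088051]
2.6 [ 528.5 -192.1  178.6] [0.001, -0.002, 0.001]
2.7 [ 526.4 -188.7  176.5] [-0.002, 0.0, -0.002]
2.8 [ 523.9 -185.6  174.2] [-0.005, 0.003, -0.004]
2.9 [ 521.1 -182.8  171.8] [-0.008, 0.005, -0.007]
3.0 [ 518.  -180.4  169.3] [-0.01, 0.008, -0.01]
3.1 [ 514.7 -178.4  166.8] [-0.012, 0.01, -0.013]
3.2 [ 511.  -176.8  164.2] [-0.014, 0.013, -0.017]
```

View pics/f.png

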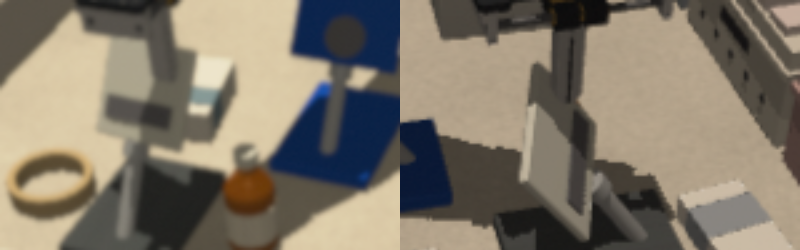

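The bar face is nearly round, at about 2.65 rad. I'll push on to about 3.12 and retract towards +x and up.

{"method": "play_rows", "body": {
  "series": [
    [[-0.002,0,-0.002],0,1],
    [[-0.005,0.003,-0.004],0,1],
    [[-0.008,0.005,-0.007],0,1],
    [[-0.01,0.008,-0.01],0,1],
    [[-0.012,0.01,-0.013],0,1],
    [[-0.012,0.01,-0.013],0,1],
    [[-0.012,0.01,-0.013],0,1],
    [[-0.012,0.008,-0.005],0,1],
    [[-0.012,0.0,0.015],0,1],
    [[-0.012,-0.04,0.02],0,1],
    [[-0.012,-0.08,0.02],0,1],
    [[0.02,-0.12,0.02],0,1],
    [[0.06,-0.13,0],0,1],
    [[0.1,-0.13,-0.02],0,1],
    [[0.14,-0.13,-0.02],0,1],
    [[0.14,-0.13,-0.02],0,1],
    [[0.14,-0.13,-0.02],0,1]
  ]
}}

```text
clock: 14.7
eef_pos: [506.9, -331.7, 306.0]
eef_rot: [-1.568, 0.004, -1.578]
wrist_force: [0.1, 1.1, -0.9]
finger_gap: 0.3
```

```bash
python3 - <<'E'
from h import *
s=manip.read_state();print(s["eef_pos"],s["wrist_force"])
p=manip.camera_params("wrist");np.save("w3.npy",p,allow_pickle=True)
w=manip.camera("wrist")[:,:,::-1]
im=manip.camera("scene")[:,:,::-1];cv2.imwrite("pics/s3.png",im)
c=lambda a,y,x,h,v,f:cv2.resize(a[y:y+h,x:x+v],None,fx=f,fy=f,interpolation=cv2.INTER_CUBIC)
cv2.imwrite("pics/g.png",np.vstack([np.hstack([c(im,145,185,100,100,4),c(w,0,240,100,100,4) if 0 else cv2.resize(w[0:200,220:420],(400,400))]),c(im,185,345,50,160,5)[:, :800][:200]]))
E
```

```text
[ 506.88848083 -331.71583766  305.97583409] [ 0.07723054  1.09721074 -0.90777111]
```

View pics/g.png

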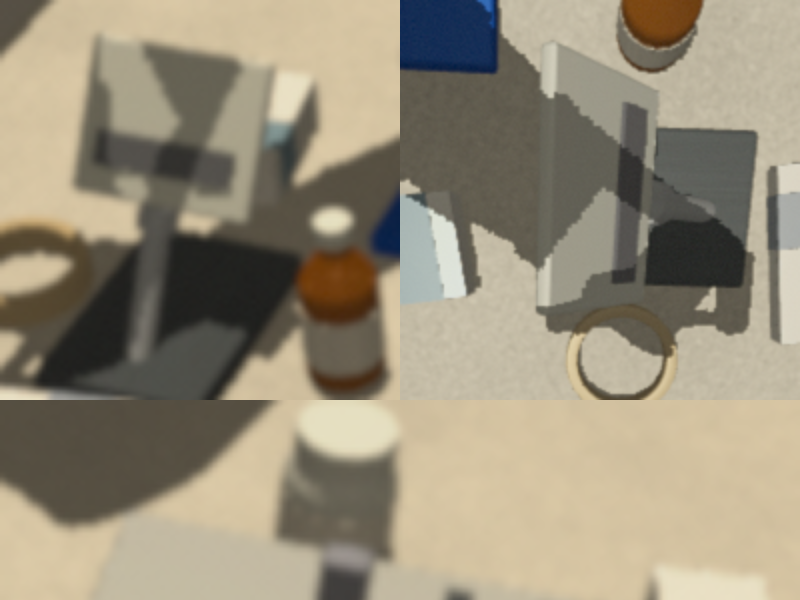

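```bash
python3 - <<'E'
import h; from h import *
p=np.load("w3.npy",allow_pickle=True).item()
# theta=pi+e: plate y points to -y
C=[(18,65),(18,-65),(-87,-65),(-87,65)]
obs=[("scene",[(209.5,154.3),(253,162),(247,200),(203.8,191.5)]),(p,[(296,152.5),(298,22.5),(348.5,47.5),None])]
def f(v):
    h.T=[v[2],v[3],v[4]]; h.L=v[0]
    return np.concatenate([proj(n,h.pl(v[1],s,r,-5))[0]-uv for n,uvs in obs for (s,r),uv in zip(C,uvs) if uv]+[[(v[4]+.035)*200,(v[2]-548.5)/2,(v[3]+224.5)/2]])
o=least_squares(f,[181,3,551,-224,-.03],x_scale=[10,.1,10,10,.1]);print(o.x,o.fun.round(1))
# foot yaw from wrist view
g=[plane(p,((x-400)/2+220,y/2),20) for x,y in [(657,128),(757,131),(742,287),(645,284)]]
for i,j in [(1,0),(2,3)]: d=g[i]-g[j];print("x-edge yaw",np.arctan2(d[1],d[0]))
d=g[1]-g[2];print("y-edge yaw",np.arctan2(-d[0],d[1]),np.linalg.norm(d))
d=plane(p,(298,22.5),186)-plane(p,(296,152.5),186);print("top edge yaw",np.arctan2(-d[0],d[1]))
E
```

```text
[ 1.78216461e+02  3.13628942e+00  5.46576388e+02 -2.24594521e+02
 -3.75987701e-02] [-1.3  0.2  0.2  0.5 -0.3  2.6 -1.6  2.1 -0.9  4.  -0.9 -2.1  0.7 -2.
 -0.5 -1.  -0. ]
x-edge yaw -0.03337551551234457
x-edge yaw -0.03688485617366166
y-edge yaw -0.026661707762856268 118.01645642422041
top edge yaw -0.0416798094908532
```

```bash
python3 - <<'E'
from h import *
q=[589.5,276,-.05]; print(proj("scene",world(q,[(0,-9,181),(0,-11,181)])), plane("scene",(414.6,215),181), proj("scene",[[591.5,268,181]]))
s=manip.read_state();print(s["clock"],s["qd"].round(3)); manip.sign_off()
E
```

```text
[[414.85150885 214.36455035]
 [413.94909523 214.18603879]] [591.41937351 266.73358787 181.        ] [[415.17258171 215.11845314]]
14.8 [ 0.008 -0.011  0.005 -0.    -0.001 -0.003]
the job is handed in; nothing more can be done
```

I closed the bolt and turned the sign half a turn, then handed the job in at 14.8 s. No verdict was reported.

- **Bolt:** I gripped it, lifted it about 14 mm over the bump and slid it to the end stop, which showed as about 7 N of push back. I then let it down and released it. The picture shows the bar through the keeper and lying low. The grip's last pixel matches a travel of about 80 mm.
- **Sign:** The tool can only point down, so I pushed the sign instead of pinching it. The shut fingers pushed the disc face past 90°, then the bar face the rest of the way, with about 1 N when I checked. The last fit gives a turn of about 3.14 rad, and the top edge lies within about 0.01 rad of the foot's direction. That fit has errors of up to 4 px.
- **Bystanders:** The bottle, the tape and the cartons near the sign look unmoved in the last close view, and so do the jar and lid carton as far as they show. I did not measure them, and I did not look at the tall carton or the pad carton at the end.
- **Hand-in:** The arm was clear of everything and at rest.

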